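Put the work lamps on charge

TASK

Put every work lamp lying on the bench into the sloped charging rack, one to a bay, lens up, with its black contact end right down against the lip, square and in the middle of its bay. The orange power button is push-push and may be found on or off: the power must be off (button standing out) whenever a lamp is handled in the rack. When all the lamps sit, switch the power on so that the button stays locked down, and leave the other things on the bench where they are.

Things in the scene. Friction and masses are not known exactly. Their poses are not given: they have to be found in the camera images.
- lamp0: Loose LED work lamp, a grey bar 100 mm long (its x) x 42 mm wide (its y) x 32 mm high, about 0.15 to 0.3 kg. Origin: centre of its underside, z up out of the cream lens on its top face. The +x end is violet; the -x end is black and carries two brass charging contacts. Absent in some starts.
- lamp0_foot (a point): Middle of the lower edge of lamp0's black contact end: 50 mm from its origin along its -x, at the level of its underside.
- lamp1: Loose LED work lamp, a grey bar 100 mm long (its x) x 42 mm wide (its y) x 32 mm high, about 0.15 to 0.3 kg. Origin: centre of its underside, z up out of the cream lens on its top face. The +x end is violet; the -x end is black and carries two brass charging contacts. Absent in some starts.
- lamp1_foot (a point): Middle of the lower edge of lamp1's black contact end: 50 mm from its origin along its -x, at the level of its underside.
- lamp2: Loose LED work lamp, a grey bar 100 mm long (its x) x 42 mm wide (its y) x 32 mm high, about 0.15 to 0.3 kg. Origin: centre of its underside, z up out of the cream lens on its top face. The +x end is violet; the -x end is black and carries two brass charging contacts. Absent in some starts.
- lamp2_foot (a point): Middle of the lower edge of lamp2's black contact end: 50 mm from its origin along its -x, at the level of its underside.
- lamp3: Loose LED work lamp, a grey bar 100 mm long (its x) x 42 mm wide (its y) x 32 mm high, about 0.15 to 0.3 kg. Origin: centre of its underside, z up out of the cream lens on its top face. The +x end is violet; the -x end is black and carries two brass charging contacts. Absent in some starts.
- lamp3_foot (a point): Middle of the lower edge of lamp3's black contact end: 50 mm from its origin along its -x, at the level of its underside.
- deck: Sloped grey deck of the fixed charging rack, 360 mm wide, with four bays 85 mm apart. Origin: mid width, on the deck's surface at the inner face of the blue lip on its lower edge, 42 mm above the table. x points up the slope (12 degrees above level), y along the lip, z square out of the deck. It is 129 mm long; the lip stands 14 mm above it. Ribs 5 mm high, 7 mm wide part the bays.
- bay0 (a point): Charging bay 0: the point of the deck surface at the foot of the lip, mid bay, with the deck's axes; a seated lamp's foot point lies here and its x runs up the slope. The bay has a black mat 50 mm wide and two brass contacts on the lip. Lamps do not slide down by themselves.
- bay1 (a point): Charging bay 1: the point of the deck surface at the foot of the lip, mid bay, with the deck's axes; a seated lamp's foot point lies here and its x runs up the slope. The bay has a black mat 50 mm wide and two brass contacts on the lip. Lamps do not slide down by themselves.
- bay2 (a point): Charging bay 2: the point of the deck surface at the foot of the lip, mid bay, with the deck's axes; a seated lamp's foot point lies here and its x runs up the slope. The bay has a black mat 50 mm wide and two brass contacts on the lip. Lamps do not slide down by themselves.
- bay3 (a point): Charging bay 3: the point of the deck surface at the foot of the lip, mid bay, with the deck's axes; a seated lamp's foot point lies here and its x runs up the slope. The bay has a black mat 50 mm wide and two brass contacts on the lip. Lamps do not slide down by themselves.
- power_box: Fixed grey power box, 86 x 86 mm, 45 mm high, origin at the centre of its underside on the table. The orange power button (39 mm across, flat-topped) stands in the middle of its top. A spring pushes it up with 3.5 N at the top to 6 N at the bottom, plus 6 N for each 0.1 m/s of pressing: push slowly to the stop with 10 to 15 N.
- button_top (a point): Centre of the top of the orange push-push power button: 67 mm above the table when out (off), about 58 mm when locked down (on).
- power_button (a joint): How far the power button is pressed down, m: 0 out (power off); about 0.009 when locked down (power on); 0.0154 at the bottom stop. Every press right down to the bottom stop and let go changes out to locked down or locked down to out; a shorter press leaves it as it was. Either state may be found at the start; no indicator shows which.
- tin: Bystander, to be left alone: short round can, 62 mm across, 60 mm high; origin at its underside (the tools: near mid length).
- screwdriver: Bystander, to be left alone: screwdriver with a green handle lying flat; origin at its underside (the tools: near mid length).
- spanner: Bystander, to be left alone: steel spanner, about 170 mm long, lying flat; origin at its underside (the tools: near mid length).
- tape_measure: Bystander, to be left alone: green tape measure, about 70 mm across, 34 mm high; origin at its underside (the tools: near mid length).
- brush: Bystander, to be left alone: hand brush lying flat; origin at its underside (the tools: near mid length).

How it is judged:
On the way, in this order (a step that is already met when the one before it is completed fails the run):
1. all lamps sit in their bays, released, with the power off (button out) (x of each of lamp0_foot, lamp1_foot, lamp2_foot, lamp3_foot in the frame of deck below 0.008 m and z of each of lamp0_foot, lamp0, lamp1_foot, lamp1, lamp2_foot, lamp2, lamp3_foot, lamp3 in the frame of deck below 0.006 m and angle between the x axis of each of lamp0, lamp1, lamp2, lamp3 and the x axis of deck, either way round below 0.13 rad and angle between each of lamp0, lamp1, lamp2, lamp3's own z axis and vertical below 0.4 rad and (distance between lamp0_foot and bay0 below 0.014 m or distance between lamp0_foot and bay1 below 0.014 m or distance between lamp0_foot and bay2 below 0.014 m or distance between lamp0_foot and bay3 below 0.014 m) and linear speed of each of lamp0, lamp1, lamp2, lamp3 below 0.02 m/s and contact force between each of lamp0, lamp1, lamp2, lamp3 and the fingers below 0.3 N and (distance between lamp1_foot and bay0 below 0.014 m or distance between lamp1_foot and bay1 below 0.014 m or distance between lamp1_foot and bay2 below 0.014 m or distance between lamp1_foot and bay3 below 0.014 m) and (distance between lamp2_foot and bay0 below 0.014 m or distance between lamp2_foot and bay1 below 0.014 m or distance between lamp2_foot and bay2 below 0.014 m or distance between lamp2_foot and bay3 below 0.014 m) and (distance between lamp3_foot and bay0 below 0.014 m or distance between lamp3_foot and bay1 below 0.014 m or distance between lamp3_foot and bay2 below 0.014 m or distance between lamp3_foot and bay3 below 0.014 m) and value of joint power_button below 0.003 m), for 0.2 s.
2. the power is switched on: the button stays locked down by itself with all lamps seated (value of joint power_button between 0.007 and 0.0115 m and contact force between each of power_box, lamp0, lamp1, lamp2, lamp3 and the fingers below 0.3 N and x of each of lamp0_foot, lamp1_foot, lamp2_foot, lamp3_foot in the frame of deck below 0.008 m and z of each of lamp0_foot, lamp0, lamp1_foot, lamp1, lamp2_foot, lamp2, lamp3_foot, lamp3 in the frame of deck below 0.006 m and angle between the x axis of each of lamp0, lamp1, lamp2, lamp3 and the x axis of deck, either way round below 0.13 rad and angle between each of lamp0, lamp1, lamp2, lamp3's own z axis and vertical below 0.4 rad and (distance between lamp0_foot and bay0 below 0.014 m or distance between lamp0_foot and bay1 below 0.014 m or distance between lamp0_foot and bay2 below 0.014 m or distance between lamp0_foot and bay3 below 0.014 m) and linear speed of each of lamp0, lamp1, lamp2, lamp3 below 0.02 m/s and (distance between lamp1_foot and bay0 below 0.014 m or distance between lamp1_foot and bay1 below 0.014 m or distance between lamp1_foot and bay2 below 0.014 m or distance between lamp1_foot and bay3 below 0.014 m) and (distance between lamp2_foot and bay0 below 0.014 m or distance between lamp2_foot and bay1 below 0.014 m or distance between lamp2_foot and bay2 below 0.014 m or distance between lamp2_foot and bay3 below 0.014 m) and (distance between lamp3_foot and bay0 below 0.014 m or distance between lamp3_foot and bay1 below 0.014 m or distance between lamp3_foot and bay2 below 0.014 m or distance between lamp3_foot and bay3 below 0.014 m)), for 0.4 s.
At the end, for the whole second after the job is handed in: Every lamp present lies flat on the deck, lens up, at rest and released, its contact end within 8 mm of the lip, its foot point within 14 mm of a bay's point, square to the lip within 7 degrees; the power button is locked down by itself (joint 7 to 11.5 mm), untouched (all of step 2).
It fails at once if a lamp was handled in the rack while the power was on (button down) (value of joint power_button above 0.005 m and ((contact force between lamp0 and the fingers above 1 N and contact force between lamp0 and deck above 0.3 N) or (contact force between lamp1 and the fingers above 1 N and contact force between lamp1 and deck above 0.3 N) or (contact force between lamp2 and the fingers above 1 N and contact force between lamp2 and deck above 0.3 N) or (contact force between lamp3 and the fingers above 1 N and contact force between lamp3 and deck above 0.3 N))).
It fails at once if a lamp fell off the bench (height (world z) of any of lamp0, lamp1, lamp2, lamp3 below -0.05 m).
It fails at once if another thing on the bench was pushed more than 50 mm away (distance of any of tin, screwdriver, spanner, tape_measure, brush from where it was at the start of the episode above 0.05 m).
Of lamp0, lamp1, lamp2, lamp3 only 3 to 4 are there at a start; the rules pass over those that are not, and their reading is None.
At some moment in a run one of lamp0, lamp1, lamp2, lamp3 may be knocked a few centimetres aside while the robot is not near it.
Once in a run the grip may slacken for a moment while it holds something.
It also fails if it takes over 210 s, if anything falls off the work surface, if the arm or the gripper's body presses on something with over 40 N, if the wrist force passes 120 N, or if a joint passes its speed limit or range.

ROBOT

A 7-joint arm with a two-finger parallel gripper is mounted at the origin on the work surface. World frame = base frame: x ahead of the robot, y to its left, z up, the work surface at z = 0. Lengths are in m, angles in rad, forces in N, time in s.
With the tool pointing down it reaches from about 0.425 to 1.025 m from the base axis. Payload 9.4 kg.
Tool frame: the origin (TCP) lies on the centre line of the jaws, within the pads' length; the fingertips stand 8 mm ahead of it and the grasp point (between the pads) lies 11 mm behind it; x points along the fingers, y is the direction in which the jaws open and shut, and the axes are right-handed (so a half turn about x gives the same grasp; the last joint's range is limited). The gripper opens to 93 mm and grips with 3 to 60 N. Pads are 15 mm wide; open, the fingers measure 128 mm over their backs; the gripper's body (75 mm by 188 mm) begins 65 mm behind the grasp point.
Start: joints at [-1.374, 0.599, -0.003, 1.599, 0.002, 0.943, -0.08], TCP at [0.196, 0.698, 0.227] pointing down, gripper open.
Joint ranges: [-2.57, 2.57], [-0.35, 1.97], [-1.29, 1.29], [0.11, 2.56], [-1.05, 4.19], [0.11, 1.86], [-2.63, 2.63]. Speed limits (rad/s): [2.22, 2.22, 3.01, 3.01, 3.14, 3.14, 3.14].

INTERFACE

Orientations are given as a unit quaternion [x, y, z, w].
In Python, from station import get_obs, grab_frame, get_calibration, close_job gives the robot as it stands. The module is installed in compiled form; this text tells all that it offers.
- The arm moves only by the shell command python3 -m crank 'ROWS'. ROWS is a JSON object of lists of equal length, an entry for each row: "travel": the shift along the world's x, y, z in m, a list of three; "twist": the turn about the world's z in degrees; "gripper": the finger opening in m, from 0 to 0.093. In form: {"travel": [[tx, ty, tz], ...], "twist": [twist, ...], "gripper": [gripper, ...]}. A call has 1 to 20 rows; each row is the pose to reach, as a shift and turn from the pose commanded when the call began; what a row does not reach only later rows make up. A row lasts 1/8 s, in which the tool goes at most 62.5 mm and 10.7 degrees, less where a joint would pass 70% of its speed; a pose out of reach is approached as far as the arm can. A call with a gripper value outside its range is refused whole. The fingers move at their own pace and stop on an object; the grip force is fixed at half the most. Time passes only in rows, so rows that repeat a pose let the fingers close. It gives the time, the measured TCP pose, the force and the opening at its end, in the units of the state.
- get_obs(): the state, without advancing time (a new reading comes with each control period).
- grab_frame(name): name is "scene" or "top" or "wrist"; returns (picture, depth): 384x512x3 uint8, red, green, blue; 384x512 float32, m along the optical axis (not along the pixel's ray), 0 where there is no reading.
- get_calibration(name): a dict with "camera_matrix" (3x3 intrinsics, pixels), "xyz" and "rotation" of the camera in the world. Camera axes: x right, y down, z forward; pixel columns grow to the right and rows downward; lengths in m; the calibration is good to about 2 mm. A picture is of the moment at which its call begins: read the wrist's pose just before it. get_calibration takes no time and is no camera call; for the wrist camera it gives the pose at the moment of the call.
- close_job(): hands the job in, once; it reports no verdict.
The state is a dict: "t": time; "q": joint angles; "qd": joint speeds; "effort": joint torques, N m; "tcp_pos": TCP position; "eef_rot": TCP orientation; "force": force on the tool from outside, world axes, zero at the start; "torque": the same for the moment, N m; "grip_width": finger opening in m.
Only numpy, scipy, OpenCV 4.12 (cv2) and the standard library are available. Lean on these libraries where they do the work, as an engineer would, in place of code of your own. Each camera call takes 0.05 s, during which the arm holds its last target.

## Working session

There is one attempt and no reset: what is moved stays moved. The work goes in short steps, Python scripts to look and compute and a shell command to move; the robot and the scene stay as the last step left them, time stands still between calls to the robot, and variables do not carry over. Pictures are saved under pics/ and viewed, and the job is handed in when it is done.

```bash
mkdir -p pics; cat > h.py <<'E'
import numpy as np, cv2
from station import *
def save(name, fn):
    im,d=grab_frame(name); cv2.imwrite('pics/'+fn,im[:,:,::-1]); return im,d
def cal(name):
    c=get_calibration(name); return np.array(c['camera_matrix']),np.array(c['xyz']),np.array(c['rotation'])
def pts(d,c):
    K,t,R=c; h,w=d.shape; v,u=np.mgrid[:h,:w]
    P=np.stack([(u-K[0,2])/K[0,0]*d,(v-K[1,2])/K[1,1]*d,d],-1)
    return P@R.T+t
E
python3 - <<'E'
from h import *
np.set_printoptions(precision=4,suppress=True)
for n in ['scene','top','wrist']:
    print(n,cal(n)); im,d=save(n,n+'0.png'); np.savez('/tmp/'+n,im=im,d=d)
print(get_obs())
E
```

```text
scene (array([[495.3893,   0.    , 242.917 ],
       [  0.    , 495.3893, 186.4809],
       [  0.    ,   0.    ,   1.    ]]), array([ 1.0139, -0.4199,  0.9983]), array([ 0.8774,  0.3719, -0.1184, -0.279 ]))
top (array([[429.2841,   0.    , 249.3024],
       [  0.    , 429.2841, 190.413 ],
       [  0.    ,   0.    ,   1.    ]]), array([0.4863, 0.0403, 1.3073]), array([-0.6994,  0.7145, -0.0134,  0.0133]))
wrist (array([[292.7259,   0.    , 256.7983],
       [  0.    , 292.7259, 189.8177],
       [  0.    ,   0.    ,   1.    ]]), array([0.1162, 0.7191, 0.3832]), array([0.7884, 0.5968, 0.0898, 0.1192]))
{'t': 0.15, 'q': array([-1.3737,  0.6   , -0.0025,  1.5999,  0.0018,  0.9429, -0.0798]), 'qd': array([ 0.0002, -0.0017, -0.0009, -0.0026, -0.0017,  0.0005,  0.0009]), 'effort': array([  0.002 , -76.5591,   1.4988, -25.2562,  -0.0523,   0.015 ,
         0.0001]), 'tcp_pos': array([0.1959, 0.6977, 0.2259]), 'eef_rot': array([ 0.0961,  0.7005, -0.0969,  0.7005]), 'force': array([-0.4733,  0.0977, -0.4914]), 'torque': array([0.0259, 0.0566, 0.0588]), 'grip_width': 0.09267015848361264}
```

```bash
sed -i 's/np.array(c\[.rotation.\])/Rotation.from_quat(c["rotation"]).as_matrix()/; 1a from scipy.spatial.transform import Rotation' h.py; cat h.py | head -12
```

```text
import numpy as np, cv2
from scipy.spatial.transform import Rotation
from station import *
def save(name, fn):
    im,d=grab_frame(name); cv2.imwrite('pics/'+fn,im[:,:,::-1]); return im,d
def cal(name):
    c=get_calibration(name); return np.array(c['camera_matrix']),np.array(c['xyz']),Rotation.from_quat(c["rotation"]).as_matrix()
def pts(d,c):
    K,t,R=c; h,w=d.shape; v,u=np.mgrid[:h,:w]
    P=np.stack([(u-K[0,2])/K[0,0]*d,(v-K[1,2])/K[1,1]*d,d],-1)
    return P@R.T+t
```

View pics/top0.png

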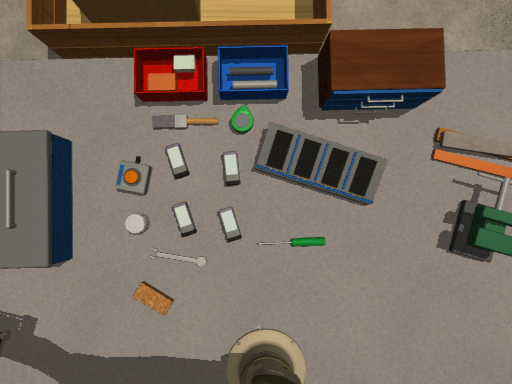

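View pics/scene0.png

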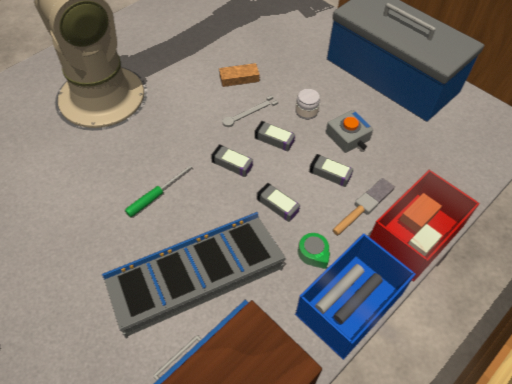

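View pics/wrist0.png

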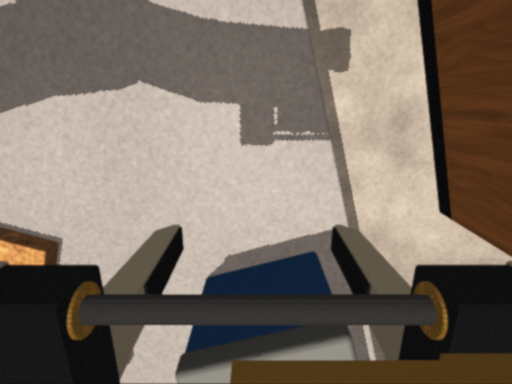

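```bash
cat > m.py <<'E'
from h import *
np.set_printoptions(precision=4,suppress=True)
def lamps(name,im,d,c):
    P=pts(d,c); hsv=cv2.cvtColor(im,cv2.COLOR_RGB2HSV)
    m=((hsv[...,2]>195)&(hsv[...,1]>12)&(hsv[...,1]<90)&(hsv[...,0]>20)&(hsv[...,0]<75)).astype(np.uint8)
    n,l,s,ce=cv2.connectedComponentsWithStats(m)
    out=[]
    for i in range(1,n):
        if s[i,4]<60: continue
        mm=l==i
        K,t,R=c
        cs=cv2.findContours(mm.astype(np.uint8),cv2.RETR_EXTERNAL,cv2.CHAIN_APPROX_NONE)[0][0][:,0].astype(float)
        z=np.median(P[mm][:,2])
        r=np.stack([(cs[:,0]-K[0,2])/K[0,0],(cs[:,1]-K[1,2])/K[1,1],np.ones(len(cs))],1)@R.T
        W=t+r*((z-t[2])/r[:,2])[:,None]
        (cx,cy),(w,h),a=cv2.minAreaRect((W[:,:2]*1000).astype(np.float32))
        print(name,'px',ce[i].round(0),'area',s[i,4],'z %.4f'%z,'c (%.1f,%.1f) size %.1f %.1f ang %.1f'%(cx,cy,w,h,a))
        out.append((cx,cy,z,w,h,a))
    return out
E
python3 - <<'E'
from m import *
for n in ['top','scene']:
    f=np.load('/tmp/%s.npz'%n); c=cal(n); lamps(n,f['im'],f['d'],c)
    P=pts(f['d'],c); hsv=cv2.cvtColor(f['im'],cv2.COLOR_RGB2HSV)
    m=(hsv[...,0]>6)&(hsv[...,0]<18)&(hsv[...,1]>230)&(hsv[...,2]>150)
    k,l,s,ce=cv2.connectedComponentsWithStats(m.astype(np.uint8))
    for i in range(1,k):
        if s[i,4]>40: q=P[l==i]; print('orange',n,ce[i],s[i,4],np.median(q,0), np.percentile(q[:,2],[10,50,90]))
    im=f['im'][:,:,::-1]
    if n=='top': a=im[110:260,110:400]
    else: a=im[85:340,90:390]
    cv2.imwrite('pics/crop_%s.png'%n,cv2.resize(a,None,fx=2.6 if n=='top' else 2.3,fy=2.6 if n=='top' else 2.3,interpolation=cv2.INTER_CUBIC))
E
```

```text
top px [183.  62.] area 251 z 0.0762 c (909.9,222.7) size 55.3 35.3 ang 88.8
top px [175. 157.] area 201 z 0.0332 c (639.7,259.1) size 56.9 30.1 ang 17.5
top px [230. 164.] area 142 z 0.0332 c (613.7,94.0) size 57.1 30.3 ang 5.2
top px [182. 216.] area 204 z 0.0337 c (464.2,239.5) size 56.4 30.8 ang 17.6
top px [228. 221.] area 202 z 0.0332 c (446.1,103.4) size 57.1 30.9 ang 17.2
orange top [131.  176.5] 126 [0.5814 0.3838 0.0589] [0.0559 0.0589 0.0625]
scene px [278. 133.] area 223 z 0.0327 c (463.6,238.1) size 59.2 33.2 ang 17.3
scene px [235. 158.] area 250 z 0.0328 c (446.4,101.6) size 59.7 33.7 ang 15.8
scene px [335. 168.] area 264 z 0.0333 c (639.4,256.7) size 59.3 33.5 ang 17.7
scene px [281. 200.] area 306 z 0.0329 c (613.9,92.0) size 59.8 33.5 ang 5.9
scene px [426. 238.] area 423 z 0.0755 c (910.1,220.6) size 38.5 57.4 ang 0.1
orange scene [350.5702 122.5526] 114 [0.5833 0.3795 0.0584] [0.0561 0.0584 0.0607]
```

View pics/crop_top.png

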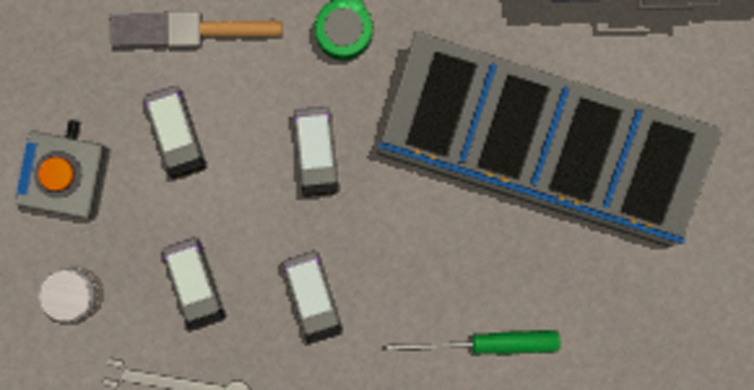

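View pics/crop_scene.png

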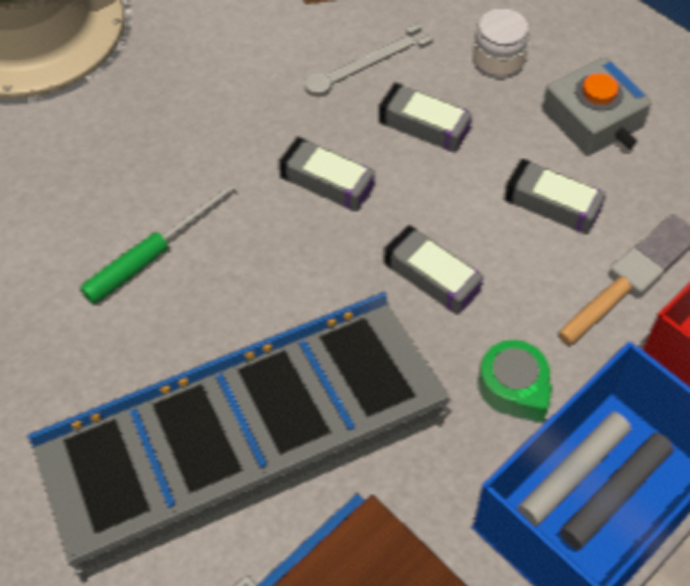

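```bash
cat >> m.py <<'E'
def body(name,im,d,c,L):
    # lamp body footprint from depth: points 15..40 mm high round each lens
    P=pts(d,c); res=[]
    for (cx,cy,z,w,h,a) in L:
        if not (.028<z<.038): continue
        D=np.hypot(P[...,0]*1000-cx,P[...,1]*1000-cy)
        m=(D<75)&(P[...,2]>.028)&(P[...,2]<.037)
        q=(P[m][:,:2]*1000).astype(np.float32)
        r=cv2.minAreaRect(q); (bx,by),(W,H),A=r
        # violet colour centroid for direction
        hsv=cv2.cvtColor(im,cv2.COLOR_RGB2HSV)
        V=(D<75)&(hsv[...,0]>125)&(hsv[...,0]<160)&(hsv[...,1]>60)&(P[...,2]>.008)
        v=P[V][:,:2].mean(0)*1000-[bx,by] if V.any() else [0,0]
        ax=A if W>H else A+90
        u=np.array([np.cos(np.radians(ax)),np.sin(np.radians(ax))])
        if np.dot(u,v)<0: ax+=180
        ax=(ax+180)%360-180
        mid=0.5*0
        print(name,'lamp body c (%.1f,%.1f) %.1fx%.1f heading %.1f lens-body off %s nV %d'%(bx,by,max(W,H),min(W,H),ax,np.array([cx-bx,cy-by]).round(1),V.sum()))
        res.append((bx,by,ax))
    return res
E
python3 - <<'E'
from m import *
for n in ['top','scene']:
    f=np.load('/tmp/%s.npz'%n); c=cal(n); im,d=f['im'],f['d']
    L=lamps(n,im,d,c); body(n,im,d,c,L)
    P=pts(d,c); hsv=cv2.cvtColor(im,cv2.COLOR_RGB2HSV)
    reg=(P[...,0]>.45)&(P[...,0]<.8)&(P[...,1]<.06)&(P[...,1]>-.4)&(P[...,2]>.03)&(P[...,2]<.09)
    # mats: dark
    m=(reg&(hsv[...,2]<45)).astype(np.uint8)
    k,l,s,ce=cv2.connectedComponentsWithStats(m)
    Q=[]
    for i in range(1,k):
        if s[i,4]<150: continue
        q=P[l==i]; Q.append(q); r=cv2.minAreaRect((q[:,:2]*1000).astype(np.float32))
        print(n,'mat',ce[i].round(),s[i,4],'c',r[0],r[1],r[2],'z',q[:,2].mean(), 'cen',q.mean(0))
    Q=np.vstack(Q); A=np.c_[Q[:,:2],np.ones(len(Q))]; co=np.linalg.lstsq(A,Q[:,2],rcond=None)[0]
    print('plane',co,'slope',np.degrees(np.arctan(np.hypot(*co[:2]))),'uphill heading',np.degrees(np.arctan2(co[1],co[0])),'rms',np.std(A@co-Q[:,2]))
    m=(reg&(hsv[...,0]>100)&(hsv[...,0]<120)&(hsv[...,1]>120)).astype(np.uint8)
    k,l,s,ce=cv2.connectedComponentsWithStats(m)
    for i in range(1,k):
        if s[i,4]<15: continue
        q=P[l==i]; r=cv2.minAreaRect((q[:,:2]*1000).astype(np.float32)); print(n,'blue',ce[i].round(),s[i,4],r,'z',np.percentile(q[:,2],[5,50,95]))
E
```

```text
top px [183.  62.] area 251 z 0.0762 c (909.9,222.7) size 55.3 35.3 ang 88.8
top px [175. 157.] area 201 z 0.0332 c (639.7,259.1) size 56.9 30.1 ang 17.5
top px [230. 164.] area 142 z 0.0332 c (613.7,94.0) size 57.1 30.3 ang 5.2
top px [182. 216.] area 204 z 0.0337 c (464.2,239.5) size 56.4 30.8 ang 17.6
top px [228. 221.] area 202 z 0.0332 c (446.1,103.4) size 57.1 30.9 ang 17.2
top lamp body c (629.6,255.3) 100.3x41.9 heading 17.7 lens-body off [10.1  3.8] nV 7
top lamp body c (603.7,92.5) 99.7x41.8 heading 5.6 lens-body off [10.1  1.5] nV 4
top lamp body c (454.7,236.0) 99.8x42.4 heading 17.8 lens-body off [9.6 3.5] nV 5
top lamp body c (437.0,99.9) 99.4x42.0 heading 16.6 lens-body off [9.1 3.5] nV 3
top mat [279. 149.] 585 c (651.2890014648438, -49.54867172241211) (46.67420959472656, 105.21507263183594) 71.33447265625 z 0.055852314488564585 cen [ 0.6516 -0.0498  0.0559]
top mat [307. 158.] 593 c (623.7120971679688, -129.93536376953125) (47.04679870605469, 105.44152069091797) 71.01757049560547 z 0.055494676434073326 cen [ 0.624  -0.1302  0.0555]
top mat [334. 167.] 592 c (596.3505
[... 2798 characters left out ...]
 slope 12.038647302650157 uphill heading -18.662784583281486 rms 0.0015216407536610091
scene blue [176. 247.] 675 ((550.2633666992188, -152.8007354736328), (353.35662841796875, 9.570296287536621), 71.30748748779297) z [0.0438 0.0525 0.0575]
scene blue [232. 252.] 132 ((639.764892578125, -92.95767211914062), (8.292915344238281, 110.78681182861328), 70.9495620727539) z [0.0489 0.0616 0.0712]
scene blue [195. 268.] 137 ((613.0442504882812, -173.37173461914062), (7.507766246795654, 111.43130493164062), 71.27324676513672) z [0.0484 0.0613 0.0719]
scene blue [156. 284.] 143 ((584.274658203125, -253.2195587158203), (6.362791538238525, 114.05559539794922), 71.09475708007812) z [0.0503 0.0618 0.0712]
```

```bash
python3 - <<'E'
from m import *
o=get_obs(); R=Rotation.from_quat(o['eef_rot']).as_matrix(); print(R, 'jaw yaw',np.degrees(np.arctan2(R[1,1],R[0,1])))
f=np.load('/tmp/top.npz'); P=pts(f['d'],cal('top'))
for n,(x,y) in dict(box=(.5,.62),redbin=(.9,.25),cab=(.9,-.3)).items():
    m=np.hypot(P[...,0]-x,P[...,1]-y)<.08; print(n,P[m][:,2].max())
m=(P[...,2]>.1); 
m2=m&(P[...,1]>.3); print(P[m2].min(0),P[m2].max(0))
m=(P[...,2]>.04)&(np.hypot(P[...,0]-.58,P[...,1]-.38)<.06); print('box top',P[m].min(0),P[m].max(0),np.median(P[m],0))
q=(P[m][:,:2]*1000).astype(np.float32); print(cv2.minAreaRect(q))
E
```

```text
[[-0.0002  0.2703  0.9628]
 [-0.0012  0.9628 -0.2703]
 [-1.     -0.0012  0.0001]] jaw yaw 74.31516668513957
box 0.21163387802235745
redbin 0.10566953768987464
cab 0.20756643311878764
[0.153  0.3007 0.1   ] [0.9442 0.7032 0.3415]
box top [0.5331 0.3336 0.0401] [0.6292 0.4331 0.0663] [0.5803 0.3809 0.0471]
((581.7230224609375, 383.12786865234375), (87.13472747802734, 85.8054428100586), 78.16117095947266)
```

```bash
python3 -m crank '{"travel":[[0.015,-0.054,0],[0.03,-0.108,0],[0.045,-0.162,0],[0.06,-0.216,0],[0.074,-0.268,0],[0.126,-0.276,0],[0.178,-0.284,0],[0.23,-0.292,0],[0.282,-0.3,0],[0.334,-0.308,0],[0.386,-0.316,0],[0.386,-0.316,-0.05],[0.386,-0.316,-0.1],[0.386,-0.316,-0.14],[0.386,-0.316,-0.14]],"twist":[0,0,0,0,0,0,0,0,0,0,0,0,0,0,0],"gripper":[0,0,0,0,0,0,0,0,0,0,0,0,0,0,0]}'
```

```text
t: 2.02
tcp_pos: [0.5802, 0.3807, 0.0834]
eef_rot: [0.095, 0.702, -0.098, 0.699]
force: [-0.1, 0.4, 0.5]
grip_width: 0.0004
```

```bash
python3 -m crank '{"travel":[[0.002,0.001,-0.004],[0.002,0.001,-0.008],[0.002,0.001,-0.012],[0.002,0.001,-0.015],[0.002,0.001,-0.018],[0.002,0.001,-0.018]],"twist":[0,0,0,0,0,0],"gripper":[0,0,0,0,0,0]}'
```

```text
t: 2.78
tcp_pos: [0.5839, 0.3829, 0.0684]
eef_rot: [0.096, 0.701, -0.097, 0.7]
force: [0.3, 0.2, 1.2]
grip_width: 0.0004
```

```bash
python3 -m crank '{"travel":[[0,0,-0.002],[0,0,-0.004],[0,0,-0.006],[0,0,-0.007],[0,0,-0.007]],"twist":[0,0,0,0,0],"gripper":[0,0,0,0,0]}'
```

```text
t: 3.4
tcp_pos: [0.5842, 0.3831, 0.0621]
eef_rot: [0.097, 0.7, -0.096, 0.701]
force: [-0.9, -0.2, 5.8]
grip_width: 0.0005
```

```bash
python3 -m crank '{"travel":[[0,0,-0.002],[0,0,-0.003],[0,0,-0.004],[0,0,-0.004]],"twist":[0,0,0,0],"gripper":[0,0,0,0]}'
```

```text
t: 3.9
tcp_pos: [0.5844, 0.3832, 0.06]
eef_rot: [0.097, 0.7, -0.096, 0.701]
force: [-4.1, -3.8, 19.7]
grip_width: 0.0004
```

```bash
python3 -m crank '{"travel":[[0,0,0.01],[0,0,0.04],[0,0,0.09],[0.02,-0.06,0.12],[0.03,-0.12,0.12],[0.03,-0.18,0.12],[0.03,-0.2,0.12]],"twist":[0,0,0,5,10,15,21],"gripper":[0,0,0,0.05,0.08,0.08,0.08]}'
cat >> m.py <<'E'
def button(im,d,c):
    P=pts(d,c); hsv=cv2.cvtColor(im,cv2.COLOR_RGB2HSV)
    m=(hsv[...,0]>6)&(hsv[...,0]<18)&(hsv[...,1]>230)&(hsv[...,2]>150)&(np.hypot(P[...,0]-.582,P[...,1]-.382)<.04)
    print('button',m.sum(),np.median(P[m],0))
def see(n,fn):
    im,d=save(n,fn); c=cal(n); L=lamps(n,im,d,c); body(n,im,d,c,L); button(im,d,c); return im,d,c
E
python3 -c "
from m import *
see('top','t1.png');see('scene','s1.png')"
```

```text
t: 4.78
tcp_pos: [0.6144, 0.1777, 0.1778]
eef_rot: [-0.033, 0.706, 0.031, 0.706]
force: [-0.2, 0.7, 0.2]
grip_width: 0.0358
top px [184.  62.] area 260 z 0.0760 c (910.0,222.7) size 55.4 35.3 ang 88.8
top px [231. 165.] area 97 z 0.0331 c (612.9,92.4) size 29.8 56.7 ang 88.8
top lamp body c (594.5,82.5) 95.1x88.9 heading -38.4 lens-body off [18.4  9.9] nV 3
button 129 [0.5823 0.3836 0.066 ]
scene px [275. 134.] area 143 z 0.0331 c (464.5,234.5) size 59.7 26.6 ang 17.7
scene px [235. 158.] area 268 z 0.0328 c (445.7,101.8) size 60.6 35.0 ang 16.4
scene px [336. 168.] area 261 z 0.0329 c (639.5,257.7) size 59.8 34.7 ang 17.7
scene px [282. 200.] area 319 z 0.0328 c (613.9,92.4) size 59.9 34.4 ang 5.9
scene px [426. 238.] area 447 z 0.0754 c (910.6,220.8) size 39.6 58.7 ang 0.0
scene lamp body c (455.2,230.2) 102.1x44.3 heading 16.3 lens-body off [9.3 4.3] nV 28
scene lamp body c (437.1,97.0) 99.8x45.3 heading 16.3 lens-body off [8.6 4.7] nV 37
scene lamp body c (629.3,252.8) 99.1x45.3 heading 15.7 lens-body off [10.2  4.9] nV 18
scene lamp body c (604.3,89.6) 100.4x43.2 heading 5.7 lens-body off [9.6 2.8] nV 49
button 114 [0.5836 0.3796 0.0653]
```

View pics/t1.png

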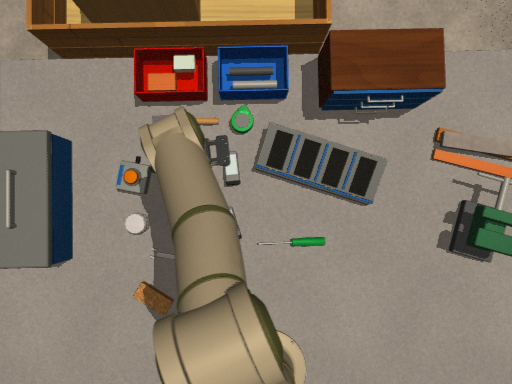

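```bash
python3 -m crank '{"travel":[[-0.005,-0.045,0],[-0.01,-0.0865,0],[-0.01,-0.0865,-0.05],[-0.01,-0.0865,-0.1],[-0.01,-0.0865,-0.1]],"twist":[0.5,0.5,0.5,0.5,0.5],"gripper":[0.08,0.08,0.08,0.08,0.08]}'; python3 -c "
from m import *
o=get_obs();R=Rotation.from_quat(o['eef_rot']).as_matrix();print(o['tcp_pos'],np.degrees(np.arctan2(R[1,1],R[0,1])))
im,d=save('wrist','w1.png')"
```

```text
t: 5.5
tcp_pos: [0.602, 0.0978, 0.0746]
eef_rot: [-0.036, 0.708, 0.036, 0.704]
force: [0.1, 0.3, 0.7]
grip_width: 0.0798
[0.602  0.0978 0.0746] 95.82499237866075
```

View pics/w1.png

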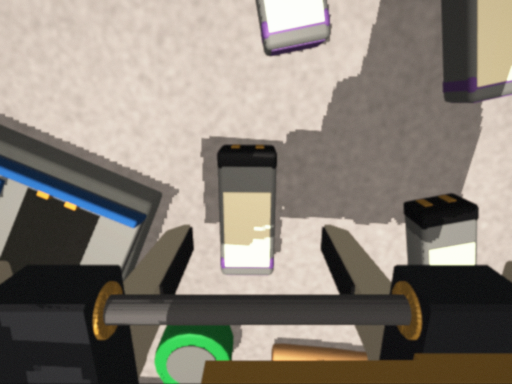

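```bash
python3 -m crank '{"travel":[[0,0,-0.02],[0,0,-0.02],[0,0,-0.02]],"twist":[0,0,0],"gripper":[0.08,0.08,0.08]}'
```

```text
t: 5.92
tcp_pos: [0.605, 0.0971, 0.0594]
eef_rot: [-0.036, 0.705, 0.036, 0.707]
force: [0.2, 0.6, 0.4]
grip_width: 0.0804
```

```bash
python3 -m crank '{"travel":[[-0.001,-0.006,-0.01],[-0.001,-0.006,-0.028],[-0.001,-0.006,-0.042],[-0.001,-0.006,-0.042],[-0.001,-0.006,-0.042],[-0.001,-0.006,-0.042],[-0.001,-0.006,-0.042],[-0.001,-0.006,-0.042]],"twist":[0,0,0,0,0,0,0,0],"gripper":[0.08,0.08,0.08,0.08,0,0,0,0]}'
```

```text
t: 6.92
tcp_pos: [0.6032, 0.0905, 0.0159]
eef_rot: [-0.036, 0.706, 0.036, 0.706]
force: [0.5, 0.1, 0.3]
grip_width: 0.0446
```

```bash
python3 -m crank '{"travel":[[0,0,0],[0,0,0],[0,0,0.03],[0,0,0.08],[0,0,0.13],[0,0,0.13]],"twist":[0,0,0,0,0,0],"gripper":[0,0,0,0,0,0]}'; python3 -c "
from m import *
o=get_obs();R=Rotation.from_quat(o['eef_rot']).as_matrix();print(o['tcp_pos'],np.degrees(np.arctan2(R[1,1],R[0,1])))"
```

```text
t: 7.68
tcp_pos: [0.6049, 0.0908, 0.1491]
eef_rot: [-0.035, 0.704, 0.036, 0.708]
force: [0.8, -0.2, -2.4]
grip_width: 0.0418
[0.6049 0.0908 0.1491] 95.79347795771307
```

```bash
python3 -m crank '{"travel":[[-0.005,-0.05,0],[-0.011,-0.1,0],[-0.017,-0.15,0],[-0.023,-0.2,0],[-0.029,-0.25,0],[-0.035,-0.3,0],[-0.041,-0.35,0],[-0.043,-0.38,0],[-0.043,-0.38,0],[-0.043,-0.38,0]],"twist":[-3,-6,-9,-12,-15,-19,-22,-24.7,-24.7,-24.7],"gripper":[0,0,0,0,0,0,0,0,0,0]}'; cat > o.py <<'E'
from m import *
o=get_obs();R=Rotation.from_quat(o['eef_rot']).as_matrix();print(o['tcp_pos'],np.degrees(np.arctan2(R[1,1],R[0,1])),o['force'],o['grip_width'])
E
python3 o.py
```

```text
t: 8.93
tcp_pos: [0.5595, -0.2884, 0.1443]
eef_rot: [0.116, 0.698, -0.115, 0.697]
force: [0.1, -0.1, -2.8]
grip_width: 0.0419
[ 0.5595 -0.2884  0.1443] 71.16802178836625 [ 0.1494 -0.1431 -2.7636] 0.04192403322257923
```

```bash
python3 -m crank '{"travel":[[0.001,-0.001,-0.03],[0.001,-0.001,-0.055],[0.001,-0.001,-0.06],[0.001,-0.001,-0.063],[0.001,-0.001,-0.065],[0.001,-0.001,-0.065]],"twist":[0,0,0,0,0,0],"gripper":[0,0,0,0,0,0]}'; python3 o.py
```

```text
t: 9.68
tcp_pos: [0.5613, -0.2905, 0.0812]
eef_rot: [0.116, 0.697, -0.116, 0.698]
force: [0.2, 0.7, -1.8]
grip_width: 0.0417
[ 0.5613 -0.2905  0.0812] 71.12321568993141 [ 0.1618  0.6667 -1.7952] 0.041654458100402206
```

Contact begins about here; press gently to tilt the lamp flat.

```bash
python3 -m crank '{"travel":[[0,0,-0.001],[0,0,-0.003],[0,0,-0.004],[0,0,-0.005],[0,0,-0.005]],"twist":[0,0,0,0,0],"gripper":[0,0,0,0,0]}'; python3 o.py
```

```text
t: 10.3
tcp_pos: [0.5604, -0.2907, 0.0761]
eef_rot: [0.116, 0.698, -0.116, 0.697]
force: [-3.4, 0.2, 5.1]
grip_width: 0.0418
[ 0.5604 -0.2907  0.0761] 71.0824286715291 [-3.3856  0.2404  5.0681] 0.04178864610515448
```

```bash
python3 -m crank '{"travel":[[0,0,-0.002],[0,0,-0.003],[0,0,-0.004],[0,0,-0.004]],"twist":[0,0,0,0],"gripper":[0,0,0,0]}'; python3 o.py
```

```text
t: 10.8
tcp_pos: [0.5598, -0.2904, 0.0719]
eef_rot: [0.116, 0.698, -0.116, 0.697]
force: [-5.1, 1.2, 5.5]
grip_width: 0.0419
[ 0.5598 -0.2904  0.0719] 71.08448262784475 [-5.1142  1.2457  5.535 ] 0.04190475548562234
```

```bash
python3 -m crank '{"travel":[[0,0,-0.001],[0,0,-0.002],[0,0,-0.002]],"twist":[0,0,0],"gripper":[0,0,0]}'; python3 o.py
```

```text
t: 11.18
tcp_pos: [0.5596, -0.2903, 0.0699]
eef_rot: [0.116, 0.698, -0.116, 0.697]
force: [-5.7, 2.0, 5.5]
grip_width: 0.0415
[ 0.5596 -0.2903  0.0699] 71.08347530409931 [-5.6698  1.967   5.4526] 0.041541345281285606
```

```bash
python3 -m crank '{"travel":[[0,0,-0.001],[0,0,-0.001],[0,0,-0.001],[0,0,-0.001],[0,0,0.01],[0,0,0.05],[0,0,0.08]],"twist":[0,0,0,0,0,0,0],"gripper":[0,0,0.052,0.052,0.052,0.052,0.052]}'; python3 o.py; python3 - <<'E'
from m import *
see('scene','s2.png'); im,d=save('wrist','w2.png')
E
```

```text
t: 12.05
tcp_pos: [0.5614, -0.2907, 0.1516]
eef_rot: [0.116, 0.697, -0.116, 0.698]
force: [0.3, 0.0, -0.7]
grip_width: 0.0517
[ 0.5614 -0.2907  0.1516] 71.10993403416194 [ 0.3419  0.0147 -0.6877] 0.05170939519914334
scene px [ 90. 105.] area 61 z 0.5552 c (566.6,-251.5) size 12.2 14.8 ang 56.4
scene px [278. 133.] area 239 z 0.0326 c (463.4,238.6) size 60.6 34.9 ang 18.6
scene px [ 73. 146.] area 306 z 0.5222 c (579.8,-296.1) size 48.2 16.9 ang 67.3
scene px [235. 158.] area 269 z 0.0328 c (445.7,101.8) size 60.6 35.0 ang 16.4
scene px [335. 167.] area 281 z 0.0329 c (638.9,257.5) size 60.8 34.9 ang 17.1
scene px [426. 238.] area 446 z 0.0756 c (910.7,220.7) size 39.5 58.7 ang 0.0
scene px [ 89. 240.] area 91 z 0.3179 c (570.0,-331.3) size 36.2 13.6 ang 8.2
scene px [135. 288.] area 239 z 0.0903 c (576.9,-295.0) size 34.4 32.0 ang 71.7
scene lamp body c (454.3,232.7) 101.9x46.7 heading 16.3 lens-body off [9.  5.9] nV 30
scene lamp body c (436.3,97.8) 101.1x45.3 heading 17.2 lens-body off [9.3 4. ] nV 34
scene lamp body c (629.7,251.6) 99.9x46.1 heading 17.0 lens-body off [9.2 5.8] nV 20
button 113 [0.5826 0.3794 0.0673]
```

View pics/s2.png

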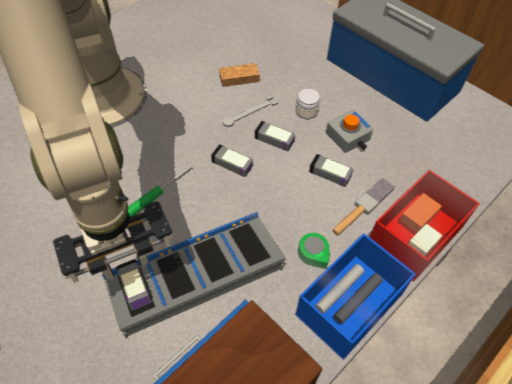

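View pics/w2.png

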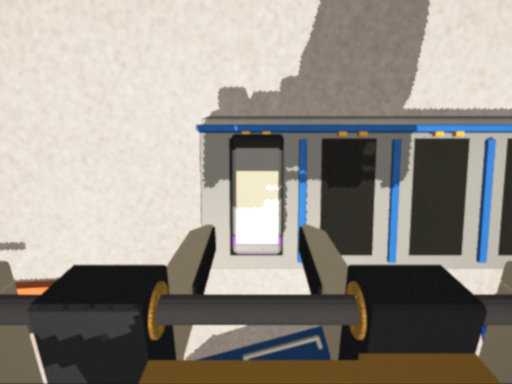

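```bash
python3 -m crank '{"travel":[[0.034,-0.0115,0],[0.068,-0.0233,0],[0.068,-0.0233,0],[0.068,-0.0233,-0.04],[0.068,-0.0233,-0.067],[0.068,-0.0233,-0.067],[0.06,-0.0205,-0.067],[0.055,-0.0188,-0.067],[0.053,-0.018,-0.067]],"twist":[0,0,0,0,0,0,0,0,0],"gripper":[0,0,0,0,0,0,0,0,0]}'; python3 o.py
```

```text
t: 13.28
tcp_pos: [0.614, -0.3087, 0.0839]
eef_rot: [0.116, 0.697, -0.116, 0.698]
force: [0.0, -0.9, -0.2]
grip_width: 0.0001
[ 0.614  -0.3087  0.0839] 71.10572942740788 [ 0.0423 -0.8912 -0.2028] 0.000139173017346533
```

```bash
python3 -m crank '{"travel":[[-0.001,0.0003,0],[-0.002,0.0007,0],[-0.003,0.001,0],[-0.003,0.001,0]],"twist":[0,0,0,0],"gripper":[0,0,0,0]}'; python3 o.py
```

```text
t: 13.78
tcp_pos: [0.6114, -0.3076, 0.0828]
eef_rot: [0.116, 0.697, -0.116, 0.698]
force: [1.3, -0.5, 3.5]
grip_width: 0.0004
[ 0.6114 -0.3076  0.0828] 71.1168805632612 [ 1.342  -0.465   3.5278] 0.00035368477624288014
```

```bash
python3 -m crank '{"travel":[[-0.001,0.0003,0],[-0.002,0.0007,0],[-0.003,0.001,0],[-0.003,0.001,0]],"twist":[0,0,0,0],"gripper":[0,0,0,0]}'; python3 o.py
```

```text
t: 14.28
tcp_pos: [0.6109, -0.3075, 0.0835]
eef_rot: [0.116, 0.695, -0.116, 0.7]
force: [8.8, -3.1, 0.0]
grip_width: 0.0004
[ 0.6109 -0.3075  0.0835] 71.12311722156316 [ 8.7543 -3.126   0.0099] 0.000406076423369628
```

```bash
python3 -m crank '{"travel":[[-0.001,0.0003,0],[-0.002,0.0007,0],[-0.002,0.0007,0]],"twist":[0,0,0],"gripper":[0,0,0]}'; python3 o.py;  python3 -m crank '{"travel":[[0.012,-0.004,0],[0.017,-0.006,0.02],[0.017,-0.006,0.07]],"twist":[0,0,0],"gripper":[0,0,0]}';python3 -c "
from m import *
save('wrist','w3.png')"
```

```text
t: 14.65
tcp_pos: [0.6106, -0.3074, 0.0842]
eef_rot: [0.115, 0.694, -0.117, 0.701]
force: [11.0, -4.4, 1.8]
grip_width: 0.0005
[ 0.6106 -0.3074  0.0842] 71.1310415084861 [10.9665 -4.4265  1.7931] 0.0005427128380480921
t: 15.02
tcp_pos: [0.6211, -0.3108, 0.1501]
eef_rot: [0.117, 0.7, -0.115, 0.695]
force: [-0.0, 0.4, 0.4]
grip_width: 0.0007
```

View pics/w3.png

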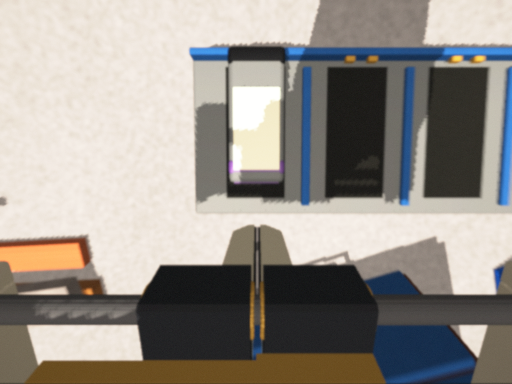

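```bash
python3 -c "
from m import *
see('top','t3.png');see('scene','s3.png')"|grep -v px; python3 o.py
```

```text
top lamp body c (630.2,255.1) 100.1x42.3 heading 16.7 lens-body off [9.2 3.3] nV 6
top lamp body c (454.5,235.9) 99.5x42.1 heading 17.8 lens-body off [9.5 3. ] nV 5
button 131 [0.5821 0.3837 0.0679]
scene lamp body c (454.5,233.3) 100.8x44.8 heading 17.1 lens-body off [9.  5.1] nV 29
scene lamp body c (437.2,97.1) 101.9x45.8 heading 16.8 lens-body off [8.6 4.6] nV 36
scene lamp body c (630.0,252.7) 100.2x46.6 heading 16.8 lens-body off [8.9 4.8] nV 20
button 113 [0.5832 0.3796 0.0669]
[ 0.6235 -0.3122  0.1545] 71.0991273851001 [ 0.181   1.2801 -0.6228] 0.0003430309163417265
```

```bash
python3 -m crank '{"travel":[[-0.02,0.05,0],[-0.04,0.1,0],[-0.06,0.15,0],[-0.085,0.2,0],[-0.11,0.25,0],[-0.135,0.3,0],[-0.16,0.35,0],[-0.18,0.39,0],[-0.1865,0.4107,0],[-0.1865,0.4107,-0.05],[-0.1865,0.4107,-0.08],[-0.1865,0.4107,-0.08]],"twist":[4,8,12,16,20,24,28,32,35.9,35.9,35.9,35.9],"gripper":[0.08,0.08,0.08,0.08,0.08,0.08,0.08,0.08,0.08,0.08,0.08,0.08]}'; python3 o.py
```

```text
t: 16.68
tcp_pos: [0.4354, 0.098, 0.0706]
eef_rot: [-0.105, 0.701, 0.104, 0.697]
force: [-0.9, -0.2, 0.4]
grip_width: 0.0799
[0.4354 0.098  0.0706] 107.03432856216907 [-0.9342 -0.177   0.446 ] 0.07991354764513854
```

```bash
python3 -m crank '{"travel":[[0.001,0,-0.02],[0.001,0,-0.045],[0.001,0,-0.056],[0.001,0,-0.056],[0.001,0,-0.056],[0.001,0,-0.056],[0.001,0,-0.056],[0.001,0,-0.056],[0.001,0,-0.056],[0.001,0,-0.03],[0.001,0,0.03],[0.001,0,0.08],[0.001,0,0.08]],"twist":[0,0,0,0,0,0,0,0,0,0,0,0,0],"gripper":[0.08,0.08,0.08,0.08,0,0,0,0,0,0,0,0,0]}'; python3 o.py
```

```text
t: 18.3
tcp_pos: [0.439, 0.099, 0.1555]
eef_rot: [-0.104, 0.697, 0.104, 0.701]
force: [0.2, -0.5, -2.8]
grip_width: 0.042
[0.439  0.099  0.1555] 106.95877850320211 [ 0.2076 -0.4882 -2.7906] 0.041963251092521504
```

```bash
python3 -m crank '{"travel":[[0.02,-0.04,0],[0.045,-0.085,0],[0.068,-0.13,0],[0.09,-0.175,0],[0.112,-0.22,0],[0.132,-0.265,0],[0.147,-0.3,0],[0.1495,-0.308,0],[0.1495,-0.308,-0.03],[0.1495,-0.308,-0.055],[0.1495,-0.308,-0.065],[0.1495,-0.308,-0.065]],"twist":[-5,-10,-15,-20,-25,-30,-35,-35.9,-35.9,-35.9,-35.9,-35.9],"gripper":[0,0,0,0,0,0,0,0,0,0,0,0]}'; python3 o.py
```

```text
t: 19.8
tcp_pos: [0.5864, -0.2083, 0.0866]
eef_rot: [0.116, 0.698, -0.116, 0.697]
force: [-0.2, -0.0, -1.3]
grip_width: 0.0416
[ 0.5864 -0.2083  0.0866] 71.18103189144612 [-0.2421 -0.0199 -1.3044] 0.04161475884275995
```

```bash
python3 -m crank '{"travel":[[0.001,-0.0003,-0.003],[0.001,-0.0003,-0.006],[0.001,-0.0003,-0.008],[0.001,-0.0003,-0.01],[0.001,-0.0003,-0.01]],"twist":[0,0,0,0,0],"gripper":[0,0,0,0,0]}'; python3 o.py
```

```text
t: 20.42
tcp_pos: [0.5877, -0.2095, 0.0781]
eef_rot: [0.116, 0.698, -0.116, 0.697]
force: [-3.6, -0.0, 4.2]
grip_width: 0.0417
[ 0.5877 -0.2095  0.0781] 71.09449821501407 [-3.6006 -0.0493  4.2295] 0.04174115509366345
```

```bash
python3 -m crank '{"travel":[[0,0,-0.002],[0,0,-0.003],[0,0,-0.004],[0,0,-0.004]],"twist":[0,0,0,0],"gripper":[0,0,0,0]}'; python3 o.py
```

```text
t: 20.92
tcp_pos: [0.587, -0.2092, 0.0739]
eef_rot: [0.116, 0.698, -0.116, 0.697]
force: [-5.1, 1.1, 5.5]
grip_width: 0.0419
[ 0.587  -0.2092  0.0739] 71.09815751212811 [-5.079   1.1018  5.52  ] 0.04191469220046134
```

```bash
python3 -m crank '{"travel":[[0,0,-0.0015],[0,0,-0.003],[0,0,-0.003],[0,0,-0.003],[0,0,-0.003],[0,0,0.01],[0,0,0.05],[0,0,0.08],[0,0,0.08]],"twist":[0,0,0,0,0,0,0,0,0],"gripper":[0,0,0,0.052,0.052,0.052,0.052,0.052,0]}'; python3 o.py; python3 - <<'E'
from m import *
save('wrist','w4.png')
E
```

```text
t: 22.05
tcp_pos: [0.5896, -0.2099, 0.1568]
eef_rot: [0.116, 0.696, -0.116, 0.699]
force: [1.3, 0.1, -0.5]
grip_width: 0.0456
[ 0.5896 -0.2099  0.1568] 71.10129474701365 [ 1.2625  0.0793 -0.454 ] 0.04562697727083911
```

View pics/w4.png

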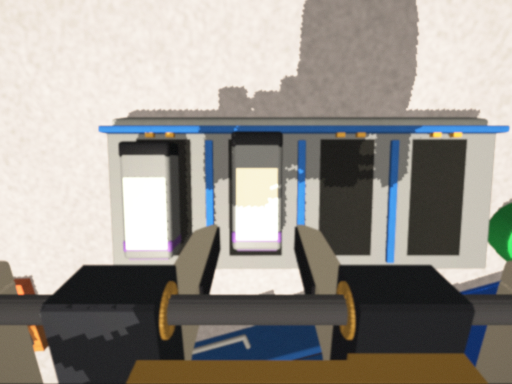

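```bash
python3 -m crank '{"travel":[[0.034,-0.0115,0],[0.067,-0.023,0],[0.067,-0.023,0],[0.067,-0.023,-0.04],[0.067,-0.023,-0.073],[0.067,-0.023,-0.073],[0.059,-0.0202,-0.073],[0.054,-0.0185,-0.073],[0.052,-0.0178,-0.073],[0.05,-0.0171,-0.073],[0.048,-0.0164,-0.073],[0.048,-0.0164,-0.073]],"twist":[0,0,0,0,0,0,0,0,0,0,0,0],"gripper":[0,0,0,0,0,0,0,0,0,0,0,0]}'; python3 o.py
```

```text
t: 23.6
tcp_pos: [0.639, -0.2266, 0.0819]
eef_rot: [0.116, 0.695, -0.116, 0.7]
force: [7.5, -2.4, 0.9]
grip_width: 0.0004
[ 0.639  -0.2266  0.0819] 71.10894011012476 [ 7.4767 -2.4078  0.8667] 0.00037689014466532286
```

```bash
python3 -m crank '{"travel":[[-0.001,0.0003,0],[-0.002,0.0007,0],[-0.002,0.0007,0]],"twist":[0,0,0],"gripper":[0,0,0]}'; python3 o.py;  python3 -m crank '{"travel":[[0.012,-0.004,0],[0.017,-0.006,0.02],[0.017,-0.006,0.07],[0.017,-0.006,0.07]],"twist":[0,0,0,0],"gripper":[0,0,0,0]}';python3 -c "
from m import *
save('wrist','w5.png')
see('top','t5.png');see('scene','s5.png')"|grep -v px; python3 o.py
```

```text
t: 23.98
tcp_pos: [0.6387, -0.2265, 0.0825]
eef_rot: [0.116, 0.694, -0.116, 0.701]
force: [10.8, -3.6, 1.4]
grip_width: 0.0002
[ 0.6387 -0.2265  0.0825] 71.10599125235542 [10.7636 -3.6069  1.3889] 0.00016610290063632735
t: 24.48
tcp_pos: [0.6528, -0.2316, 0.154]
eef_rot: [0.116, 0.696, -0.116, 0.699]
force: [0.4, 0.3, -0.4]
grip_width: 0.0003
top lamp body c (629.9,254.9) 100.5x42.5 heading 17.5 lens-body off [9.5 3.6] nV 6
top lamp body c (454.7,235.9) 99.6x42.2 heading 17.5 lens-body off [9.3 3.1] nV 5
button 130 [0.5822 0.3835 0.0679]
scene lamp body c (453.9,233.4) 101.1x45.7 heading 18.0 lens-body off [9.3 5.1] nV 28
scene lamp body c (630.1,252.0) 100.8x45.4 heading 16.3 lens-body off [8.9 5.2] nV 20
button 113 [0.5827 0.379  0.0676]
[ 0.6503 -0.231   0.1498] 71.11016489526263 [-0.1296 -0.9864 -1.0352] 0.0005013694685323796
```

View pics/w5.png

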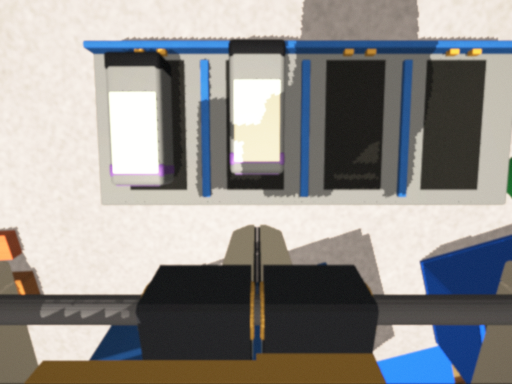

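View pics/t5.png

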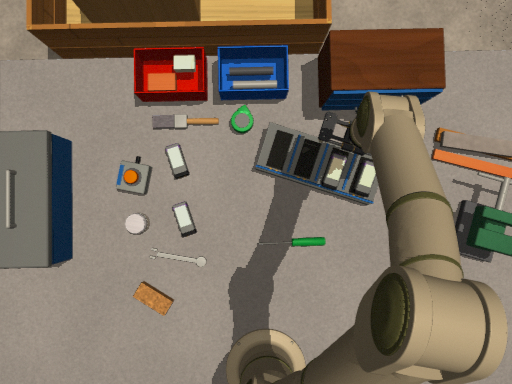

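View pics/s5.png

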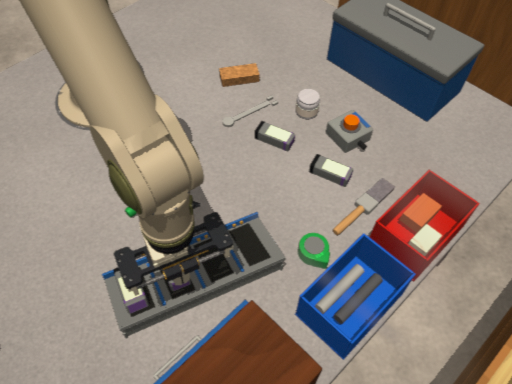

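```bash
python3 -m crank '{"travel":[[-0.04,-0.03,0],[-0.0815,-0.061,0],[-0.0815,-0.061,0],[-0.0815,-0.061,0]],"twist":[0,0,0,0],"gripper":[0.068,0.068,0.068,0.068]}'; python3 o.py; python3 -c "
from m import *
save('wrist','w6.png')"
```

```text
t: 25.12
tcp_pos: [0.5694, -0.2917, 0.1497]
eef_rot: [0.116, 0.698, -0.116, 0.697]
force: [0.3, -0.1, 0.1]
grip_width: 0.0359
[ 0.5694 -0.2917  0.1497] 71.10314417163019 [ 0.3016 -0.1274  0.097 ] 0.03591388067701986
```

View pics/w6.png

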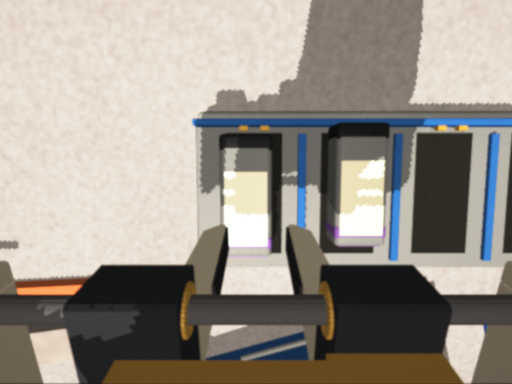

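```bash
python3 -m crank '{"travel":[[0,0,0],[0,0,0],[0,0,-0.03],[0,0,-0.06],[0,0,-0.073],[0,0,-0.075],[0,0,-0.075],[0,0,-0.075],[0,0,-0.075],[0,0,-0.075],[0,0,-0.075]],"twist":[0,0,0,0,0,0,0,0,0,0,0],"gripper":[0.068,0.068,0.068,0.068,0.068,0.068,0,0,0,0,0]}'; python3 o.py
```

```text
t: 26.55
tcp_pos: [0.5696, -0.2928, 0.0764]
eef_rot: [0.116, 0.697, -0.116, 0.698]
force: [-1.9, -0.9, 7.1]
grip_width: 0.042
[ 0.5696 -0.2928  0.0764] 71.09040459991522 [-1.8592 -0.9202  7.1082] 0.04202297058520456
```

```bash
python3 -m crank '{"travel":[[-0.003,0.001,-0.0007],[-0.006,0.002,-0.0013],[-0.006,0.002,-0.0013],[-0.006,0.002,-0.0013],[-0.006,0.002,0.01],[0,0,0.05],[0,0,0.078],[0.028,-0.01,0.078],[0.057,-0.019,0.078],[0.057,-0.019,0.078]],"twist":[0,0,0,0,0,0,0,0,0,0],"gripper":[0,0,0.052,0.052,0.052,0.052,0.052,0,0,0]}'; python3 o.py; python3 -c "
from m import *
save('wrist','w7.png')"
```

```text
t: 27.8
tcp_pos: [0.6283, -0.3112, 0.1541]
eef_rot: [0.116, 0.697, -0.116, 0.698]
force: [0.4, 0.4, 0.4]
grip_width: 0.0266
[ 0.6283 -0.3112  0.1541] 71.13337840745572 [0.4478 0.4093 0.3703] 0.026553473910134764
```

View pics/w7.png

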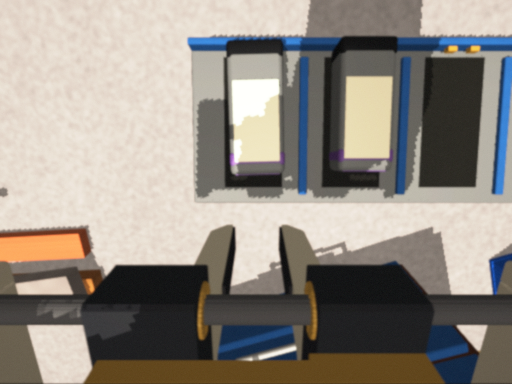

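```bash
python3 -m crank '{"travel":[[0,0,0],[0,0,-0.04],[0,0,-0.071],[0,0,-0.071],[-0.007,0.0024,-0.071],[-0.011,0.0038,-0.071],[-0.013,0.0045,-0.071],[-0.015,0.0051,-0.071],[-0.017,0.0058,-0.071],[-0.019,0.0065,-0.071],[-0.02,0.0068,-0.071],[-0.02,0.0068,-0.071]],"twist":[0,0,0,0,0,0,0,0,0,0,0,0],"gripper":[0,0,0,0,0,0,0,0,0,0,0,0]}'; python3 o.py
```

```text
t: 29.35
tcp_pos: [0.6112, -0.3065, 0.0846]
eef_rot: [0.115, 0.694, -0.117, 0.701]
force: [11.0, -6.9, 1.1]
grip_width: 0.0004
[ 0.6112 -0.3065  0.0846] 71.10294602898871 [10.9617 -6.9082  1.1424] 0.00038104506139082807
```

```bash
python3 -m crank '{"travel":[[0.012,-0.004,0],[0.017,-0.006,0.02],[0.015,-0.005,0.07],[0.01,0.05,0.07],[-0.01,0.105,0.07],[-0.03,0.16,0.07],[-0.05,0.215,0.07],[-0.065,0.27,0.07],[-0.08,0.325,0.07],[-0.1,0.38,0.07],[-0.12,0.435,0.07],[-0.135,0.48,0.07],[-0.15,0.52,0.07],[-0.154,0.539,0.07],[-0.154,0.539,0.03],[-0.154,0.539,0.0],[-0.154,0.539,-0.01],[-0.154,0.539,-0.01]],"twist":[0,0,0,3,6,9,12,15,18,21,24,28,32,36.4,36.4,36.4,36.4,36.4],"gripper":[0,0,0,0,0,0,0,0.08,0.08,0.08,0.08,0.08,0.08,0.08,0.08,0.08,0.08,0.08]}'; python3 o.py;python3 -c "
from m import *
see('scene','s8.png')"|grep -v px
```

```text
t: 31.6
tcp_pos: [0.4526, 0.2341, 0.0723]
eef_rot: [-0.108, 0.699, 0.107, 0.698]
force: [-0.9, 1.3, 0.2]
grip_width: 0.0802
[0.4526 0.2341 0.0723] 107.50820763514747 [-0.9002  1.2623  0.1942] 0.0801758203731191
scene lamp body c (629.1,252.5) 100.1x45.7 heading 17.9 lens-body off [9.9 5. ] nV 22
button 112 [0.5832 0.3782 0.0675]
```

View pics/s8.png

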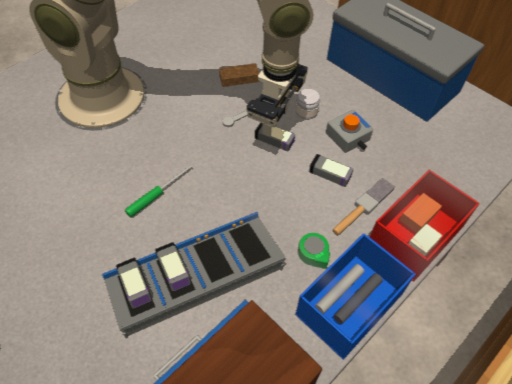

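```bash
python3 -m crank '{"travel":[[0.001,0,-0.02],[0.001,0,-0.045],[0.001,0,-0.058],[0.001,0,-0.058],[0.001,0,-0.058],[0.001,0,-0.058],[0.001,0,-0.058],[0.001,0,-0.058],[0.001,0,-0.058],[0.001,0,-0.03],[0.001,0,0.03],[0.001,0,0.08],[0.001,0,0.08]],"twist":[0,0,0,0,0,0,0,0,0,0,0,0,0],"gripper":[0.08,0.08,0.08,0.08,0,0,0,0,0,0,0,0,0]}'; python3 o.py
```

```text
t: 33.28
tcp_pos: [0.455, 0.2354, 0.1557]
eef_rot: [-0.107, 0.697, 0.108, 0.701]
force: [0.8, 0.4, -2.0]
grip_width: 0.0419
[0.455  0.2354 0.1557] 107.46746177280869 [ 0.8477  0.4031 -1.9983] 0.04191700722578882
```

```bash
python3 -m crank '{"travel":[[0.02,-0.045,0],[0.04,-0.09,0],[0.06,-0.135,0],[0.08,-0.18,0],[0.1,-0.225,0],[0.12,-0.27,0],[0.14,-0.315,0],[0.16,-0.36,0],[0.162,-0.364,0],[0.162,-0.364,-0.03],[0.162,-0.364,-0.055],[0.162,-0.364,-0.065],[0.162,-0.364,-0.065]],"twist":[-5,-10,-15,-20,-25,-30,-35,-36.4,-36.4,-36.4,-36.4,-36.4,-36.4],"gripper":[0,0,0,0,0,0,0,0,0,0,0,0,0]}'; python3 o.py
```

```text
t: 34.9
tcp_pos: [0.6148, -0.1285, 0.0865]
eef_rot: [0.116, 0.698, -0.116, 0.697]
force: [0.2, 0.3, -2.8]
grip_width: 0.0415
[ 0.6148 -0.1285  0.0865] 71.16850503753581 [ 0.209   0.3251 -2.7713] 0.04145089299494568
```

```bash
python3 -m crank '{"travel":[[0.001,0,-0.003],[0.001,0,-0.006],[0.001,0,-0.008],[0.001,0,-0.01],[0.001,0,-0.011],[0.001,0,-0.012],[0.001,0,-0.012]],"twist":[0,0,0,0,0,0,0],"gripper":[0,0,0,0,0,0,0]}'; python3 o.py
```

```text
t: 35.78
tcp_pos: [0.6162, -0.1291, 0.0762]
eef_rot: [0.116, 0.698, -0.116, 0.697]
force: [-4.1, 0.8, 5.3]
grip_width: 0.0417
[ 0.6162 -0.1291  0.0762] 71.12862287178966 [-4.1407  0.818   5.3128] 0.041725960070906946
```

```bash
python3 -m crank '{"travel":[[0,0,-0.0015],[0,0,-0.003],[0,0,-0.003],[0,0,-0.003],[0,0,-0.003],[0,0,0.01],[0,0,0.05],[0,0,0.08],[0,0,0.08]],"twist":[0,0,0,0,0,0,0,0,0],"gripper":[0,0,0,0.052,0.052,0.052,0.052,0.052,0]}'; python3 o.py; python3 - <<'E'
from m import *
save('wrist','w9.png')
E
```

```text
t: 36.9
tcp_pos: [0.6181, -0.1296, 0.1589]
eef_rot: [0.116, 0.696, -0.116, 0.699]
force: [-0.3, 0.1, -0.6]
grip_width: 0.0458
[ 0.6181 -0.1296  0.1589] 71.09616565148241 [-0.3281  0.1099 -0.5737] 0.0457676204437421
```

View pics/w9.png

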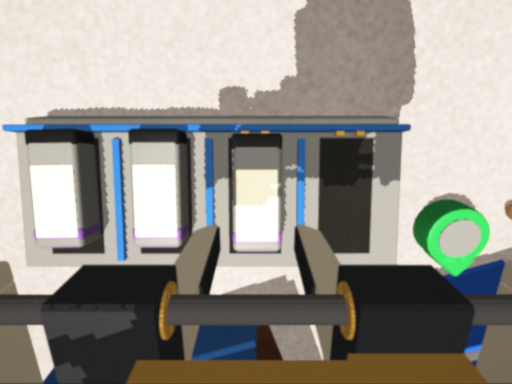

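```bash
python3 -m crank '{"travel":[[0.033,-0.011,0],[0.065,-0.0224,0],[0.065,-0.0224,0],[0.065,-0.0224,-0.04],[0.065,-0.0224,-0.075],[0.065,-0.0224,-0.075],[0.057,-0.0195,-0.075],[0.053,-0.0182,-0.075],[0.051,-0.0175,-0.075],[0.049,-0.0168,-0.075],[0.047,-0.0161,-0.075],[0.045,-0.0154,-0.075],[0.044,-0.015,-0.075],[0.044,-0.015,-0.075]],"twist":[0,0,0,0,0,0,0,0,0,0,0,0,0,0],"gripper":[0,0,0,0,0,0,0,0,0,0,0,0,0,0]}'; python3 o.py
```

```text
t: 38.7
tcp_pos: [0.6661, -0.146, 0.0829]
eef_rot: [0.116, 0.693, -0.116, 0.702]
force: [12.8, -4.8, 2.2]
grip_width: 0.0004
[ 0.6661 -0.146   0.0829] 71.07386360420905 [12.825  -4.8199  2.1887] 0.00035184795927801333
```

```bash
python3 -m crank '{"travel":[[0.012,-0.004,0],[0.017,-0.006,0.02],[0.015,-0.005,0.07],[0.01,0.05,0.07],[0,0.105,0.07],[-0.005,0.16,0.07],[-0.01,0.215,0.07],[-0.015,0.27,0.07],[-0.02,0.325,0.07],[-0.025,0.37,0.07],[-0.032,0.398,0.07],[-0.032,0.398,0.03],[-0.032,0.398,0.0],[-0.032,0.398,-0.01],[-0.032,0.398,-0.01]],"twist":[0,0,0,5,10,15,20,25,30,35,36.2,36.2,36.2,36.2,36.2],"gripper":[0,0,0,0,0,0.08,0.08,0.08,0.08,0.08,0.08,0.08,0.08,0.08,0.08]}'; python3 o.py;python3 -c "
from m import *
see('scene','s10.png')"|grep -v px
```

```text
t: 40.58
tcp_pos: [0.6282, 0.2535, 0.0702]
eef_rot: [-0.107, 0.7, 0.106, 0.699]
force: [0.4, -0.2, 0.4]
grip_width: 0.0801
[0.6282 0.2535 0.0702] 107.31219083587504 [ 0.3564 -0.1916  0.3853] 0.08012898803555754
scene lamp body c (634.3,251.9) 92.7x44.2 heading 22.2 lens-body off [25.2 11.9] nV 23
button 0 [nan nan nan]
  return _methods._mean(a, axis=axis, dtype=dtype,
  ret = um.true_divide(
```

View pics/s10.png

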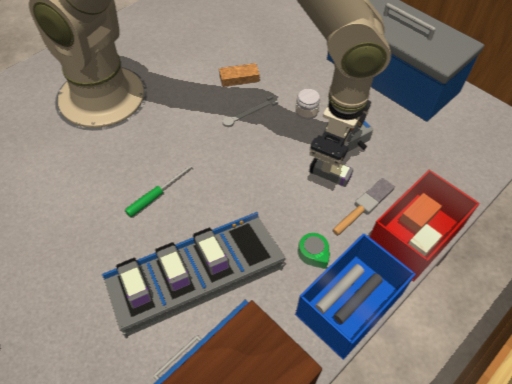

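```bash
python3 -m crank '{"travel":[[0.001,0,-0.02],[0.001,0,-0.045],[0.001,0,-0.056],[0.001,0,-0.056],[0.001,0,-0.056],[0.001,0,-0.056],[0.001,0,-0.056],[0.001,0,-0.056],[0.001,0,-0.056],[0.001,0,-0.03],[0.001,0,0.03],[0.001,0,0.08],[0.001,0,0.08]],"twist":[0,0,0,0,0,0,0,0,0,0,0,0,0],"gripper":[0.08,0.08,0.08,0.08,0,0,0,0,0,0,0,0,0]}'; python3 o.py
```

```text
t: 42.25
tcp_pos: [0.6313, 0.2547, 0.1546]
eef_rot: [-0.106, 0.697, 0.107, 0.701]
force: [-0.3, -0.6, -3.8]
grip_width: 0.042
[0.6313 0.2547 0.1546] 107.29539305576033 [-0.3005 -0.5514 -3.8467] 0.04199550626543604
```

```bash
python3 -m crank '{"travel":[[0.002,-0.04,0],[0.004,-0.08,0],[0.005,-0.12,0],[0.007,-0.16,0],[0.008,-0.2,0],[0.01,-0.24,0],[0.012,-0.28,0],[0.0125,-0.3025,0],[0.0125,-0.3025,0],[0.0125,-0.3025,-0.03],[0.0125,-0.3025,-0.055],[0.0125,-0.3025,-0.065],[0.0125,-0.3025,-0.065]],"twist":[-5,-10,-15,-20,-25,-30,-35,-36.2,-36.2,-36.2,-36.2,-36.2,-36.2],"gripper":[0,0,0,0,0,0,0,0,0,0,0,0,0]}'; python3 o.py; python3 -c "
from m import *
save('wrist','w11.png')"
```

```text
t: 43.88
tcp_pos: [0.6418, -0.0474, 0.085]
eef_rot: [0.115, 0.698, -0.115, 0.697]
force: [-0.0, 0.0, -3.1]
grip_width: 0.0418
[ 0.6418 -0.0474  0.085 ] 71.23030638916777 [-0.0122  0.025  -3.0647] 0.04175671131928277
```

View pics/w11.png

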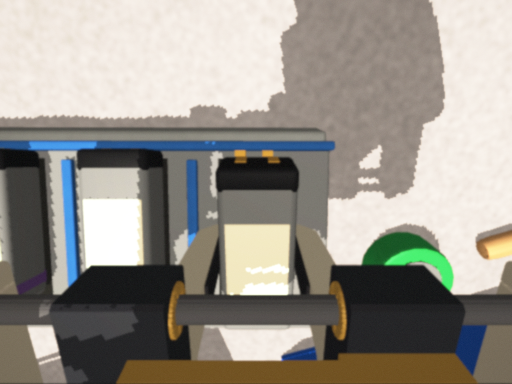

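```bash
python3 -m crank '{"travel":[[0.002,-0.0005,-0.003],[0.002,-0.0005,-0.005],[0.002,-0.0005,-0.007],[0.002,-0.0005,-0.009],[0.002,-0.0005,-0.01],[0.002,-0.0005,-0.01]],"twist":[0,0,0,0,0,0],"gripper":[0,0,0,0,0,0]}'; python3 o.py
```

```text
t: 44.68
tcp_pos: [0.6436, -0.0492, 0.0761]
eef_rot: [0.116, 0.698, -0.116, 0.697]
force: [-4.2, 1.4, 5.4]
grip_width: 0.0421
[ 0.6436 -0.0492  0.0761] 71.11655639573935 [-4.2039  1.4369  5.3645] 0.04207232929126085
```

```bash
python3 -m crank '{"travel":[[0,0,-0.0015],[0,0,-0.003],[0,0,-0.0045],[0,0,-0.0045],[0,0,-0.0045],[0,0,-0.0045],[0,0,0.01],[0,0,0.05],[0,0,0.08],[0,0,0.08]],"twist":[0,0,0,0,0,0,0,0,0,0],"gripper":[0,0,0,0,0.052,0.052,0.052,0.052,0.052,0]}'; python3 o.py; python3 - <<'E'
from m import *
save('wrist','w12.png')
E
```

```text
t: 45.92
tcp_pos: [0.6457, -0.0494, 0.1591]
eef_rot: [0.116, 0.696, -0.116, 0.699]
force: [-0.0, -0.2, -0.6]
grip_width: 0.0461
[ 0.6457 -0.0494  0.1591] 71.09379462050016 [-0.0244 -0.1544 -0.6497] 0.04610328146204741
```

View pics/w12.png

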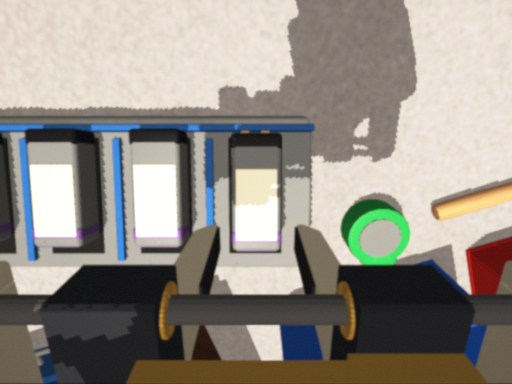

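```bash
python3 -m crank '{"travel":[[0.033,-0.011,0],[0.065,-0.0224,0],[0.065,-0.0224,0],[0.065,-0.0224,-0.04],[0.065,-0.0224,-0.075],[0.065,-0.0224,-0.075],[0.057,-0.0195,-0.075],[0.053,-0.0182,-0.075],[0.051,-0.0175,-0.075],[0.049,-0.0168,-0.075],[0.047,-0.0161,-0.075],[0.045,-0.0154,-0.075],[0.044,-0.015,-0.075],[0.044,-0.015,-0.075]],"twist":[0,0,0,0,0,0,0,0,0,0,0,0,0,0],"gripper":[0,0,0,0,0,0,0,0,0,0,0,0,0,0]}'; python3 o.py
```

```text
t: 47.72
tcp_pos: [0.6935, -0.066, 0.0829]
eef_rot: [0.117, 0.693, -0.116, 0.701]
force: [12.4, -4.0, 1.7]
grip_width: 0.0002
[ 0.6935 -0.066   0.0829] 71.04801648544394 [12.4211 -4.0243  1.6896] 0.00018608023478874518
```

```bash
python3 -m crank '{"travel":[[0.012,-0.004,0],[0.017,-0.006,0.02],[0.015,-0.005,0.07],[0.0,0.05,0.07],[-0.02,0.105,0.07],[-0.03,0.16,0.07],[-0.045,0.215,0.07],[-0.06,0.27,0.07],[-0.075,0.325,0.07],[-0.09,0.38,0.07],[-0.105,0.43,0.07],[-0.107,0.447,0.07],[-0.107,0.447,0.03],[-0.107,0.447,0.02],[-0.107,0.447,0.02]],"twist":[0,0,0,0,0,0,0,0,0,0,0,0,0,0,0],"gripper":[0,0,0,0,0,0,0,0,0,0,0,0,0,0,0]}'; python3 o.py;cat > chk.py <<'E'
from m import *
import sys
O=np.array([555,-152.5]); a=np.radians(-18.9); u=np.array([np.cos(a),np.sin(a)]); v=np.array([-u[1],u[0]])
for n in ['top','scene']:
    im,d=save(n,'%s_%s.png'%(n,sys.argv[1])); c=cal(n); P=pts(d,c)
    button(im,d,c)
    off=np.array([0,1.2 if n=='top' else -1.2])
    X=P[...,:2]*1000-off-O; s=X@u; w=X@v; z=P[...,2]*1000-1
    S=s*np.cos(.2094)+(z-42)*np.sin(.2094); N=-s*np.sin(.2094)+(z-42)*np.cos(.2094)
    for i,b in enumerate([127.5,42.5,-42.5,-127.5]):
        m=(abs(w-b)<40)&(S>-15)&(S<135)&(N>27)&(N<37)
        q=np.c_[S[m],w[m]-b].astype(np.float32); r=cv2.minAreaRect(q)
        A=r[2]; A=A if r[1][0]>r[1][1] else A-90
        A=(A+90)%180-90
        print(n,'bay',i,'S %.1f..%.1f'%tuple(np.percentile(q[:,0],[1,99])),'mid %.1f,%.1f'%r[0],'size',np.round(r[1],1),'ang %.1f'%A,'N %.1f'%np.median(N[m]))
E
python3 chk.py a
```

```text
t: 49.6
tcp_pos: [0.5811, 0.3814, 0.1]
eef_rot: [0.116, 0.698, -0.117, 0.697]
force: [0.2, -0.5, 0.0]
grip_width: 0.0005
[0.5811 0.3814 0.1   ] 71.04449490074772 [ 0.245  -0.4959  0.0409] 0.0004896076036240975
button 14 [0.5791 0.3718 0.0674]
top bay 0 S 0.5..98.0 mid 49.5,-0.3 size [100.4  42.1] ang 0.1 N 32.1
top bay 1 S 0.4..98.0 mid 49.4,0.8 size [ 42.  100.5] ang -0.3 N 31.8
top bay 2 S 1.2..97.7 mid 49.5,0.5 size [42.5 99.4] ang -0.5 N 31.8
top bay 3 S 0.7..98.1 mid 49.5,1.6 size [100.   43.4] ang 1.1 N 31.7
button 53 [0.5892 0.3742 0.0672]
scene bay 0 S 1.3..98.8 mid 48.4,-0.2 size [104.2  42.1] ang 0.6 N 31.7
scene bay 1 S 1.0..99.2 mid 49.5,0.8 size [102.6  42.2] ang 0.1 N 31.7
scene bay 2 S 0.7..98.8 mid 50.2,0.7 size [101.9  42.1] ang 0.1 N 31.6
scene bay 3 S 1.2..99.4 mid 49.9,1.6 size [101.7  42.4] ang 0.7 N 31.5
```

View pics/scene_a.png

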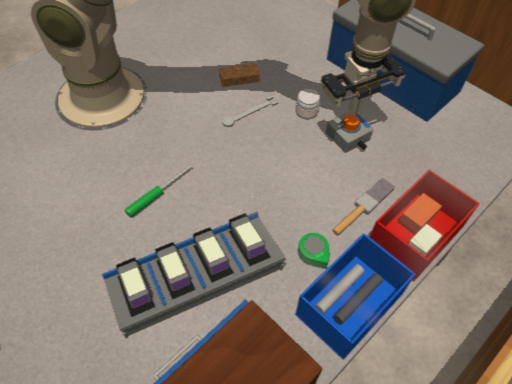

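View pics/top_a.png

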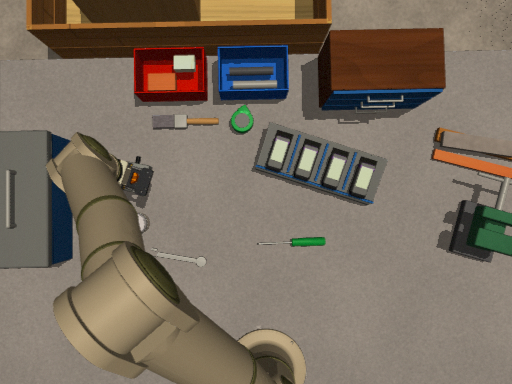

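```bash
python3 -m crank '{"travel":[[0.002,0.001,-0.01],[0.002,0.001,-0.02],[0.002,0.001,-0.024],[0.002,0.001,-0.028],[0.002,0.001,-0.032],[0.002,0.001,-0.036],[0.002,0.001,-0.038],[0.002,0.001,-0.039],[0.002,0.001,-0.039]],"twist":[0,0,0,0,0,0,0,0,0],"gripper":[0,0,0,0,0,0,0,0,0]}'; python3 o.py
```

```text
t: 50.82
tcp_pos: [0.5828, 0.3835, 0.062]
eef_rot: [0.116, 0.698, -0.116, 0.697]
force: [-2.1, -1.2, 5.2]
grip_width: 0.0005
[0.5828 0.3835 0.062 ] 71.1149049839371 [-2.0644 -1.1948  5.2037] 0.0004569232965313948
```

```bash
python3 -m crank '{"travel":[[0,0,-0.002],[0,0,-0.003],[0,0,-0.004],[0,0,-0.004]],"twist":[0,0,0,0],"gripper":[0,0,0,0]}'; python3 o.py
```

```text
t: 51.32
tcp_pos: [0.583, 0.3836, 0.0599]
eef_rot: [0.116, 0.697, -0.116, 0.698]
force: [-6.7, -5.0, 22.0]
grip_width: 0.0004
[0.583  0.3836 0.0599] 71.10385204266333 [-6.6561 -4.9723 21.992 ] 0.00044122082332589144
```

At the stop; release and back away toward the robot for a clear view.

```bash
python3 -m crank '{"travel":[[0,0,0.01],[0,0,0.04],[0,0,0.1],[0,0,0.16],[-0.05,0,0.16],[-0.1,-0.02,0.16],[-0.15,-0.04,0.16],[-0.2,-0.04,0.16],[-0.25,-0.04,0.16],[-0.25,-0.04,0.16]],"twist":[0,0,0,0,0,0,0,0,0,0],"gripper":[0,0,0,0,0,0,0,0,0,0]}'; python3 chk.py b
```

```text
t: 52.58
tcp_pos: [0.33, 0.3438, 0.2181]
eef_rot: [0.114, 0.698, -0.115, 0.698]
force: [0.7, 0.1, 0.4]
grip_width: 0.0006
button 122 [0.5826 0.3832 0.0588]
top bay 0 S 0.4..98.3 mid 49.4,-0.1 size [100.5  41.9] ang 0.4 N 32.1
top bay 1 S 0.4..98.1 mid 49.3,0.4 size [ 41.2 100.5] ang -0.2 N 32.0
top bay 2 S 1.3..98.2 mid 49.6,0.4 size [99.5 42.4] ang 0.0 N 31.7
top bay 3 S 1.1..98.6 mid 49.7,1.4 size [100.3  42.2] ang 1.4 N 31.6
button 112 [0.5827 0.3796 0.0585]
scene bay 0 S 0.8..99.1 mid 49.6,-0.0 size [102.9  42.6] ang 0.0 N 31.8
scene bay 1 S 1.6..99.2 mid 48.8,0.8 size [101.9  42.2] ang 0.1 N 31.7
scene bay 2 S 1.2..99.4 mid 50.2,0.6 size [102.2  42.1] ang 0.2 N 31.6
scene bay 3 S 1.9..99.5 mid 49.5,1.3 size [102.3  42.2] ang 1.2 N 31.6
```

View pics/scene_b.png

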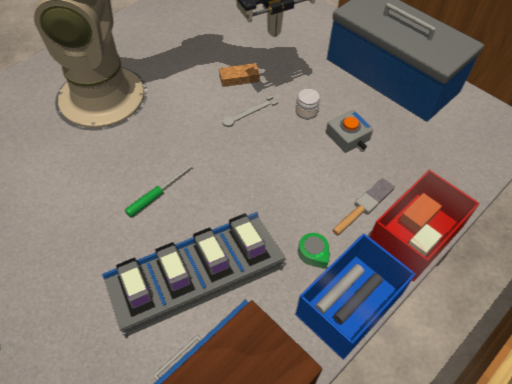

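```bash
python3 -m crank '{"travel":[[0,0,0],[0,0,0],[0,0,0],[0,0,0],[0,0,0]],"twist":[0,0,0,0,0],"gripper":[0,0,0,0,0]}'; python3 chk.py c | grep -E "button|top"; python3 -c "
from station import *
print(close_job())"
```

```text
t: 53.3
tcp_pos: [0.3331, 0.3437, 0.2176]
eef_rot: [0.116, 0.698, -0.116, 0.698]
force: [0.9, 0.2, 0.3]
grip_width: 0.0005
button 125 [0.5804 0.3831 0.0588]
top bay 0 S 1.0..98.2 mid 49.7,-0.1 size [99.9 42. ] ang 0.3 N 31.8
top bay 1 S 0.7..98.0 mid 49.4,0.7 size [ 42.  100.4] ang -0.3 N 31.8
top bay 2 S 0.8..97.4 mid 49.7,0.1 size [99.5 42. ] ang 1.0 N 31.8
top bay 3 S 0.5..98.6 mid 49.8,1.1 size [99.8 42.4] ang 1.4 N 31.7
button 110 [0.5829 0.3798 0.0584]
the job is handed in; nothing more can be done
None
```

All four lamps are in the rack, one to a bay, and the power is on; I handed the job in at about 53 s.

- **Power:** the button was found locked down (top at 59 mm), so I pressed it off first. It read 67 mm with every lamp seated. I then pressed it to the stop, and it has stayed down by itself at 58.5 mm.
- **Lamps:** each was laid flat, then pushed with closed fingers against the lip. The last check, from the top camera, put every contact end within about 1 mm of the lip. Each lamp was within 1.5 mm of mid bay, at most 1.4° off square, and flat on the deck.
- **Knocked lamp:** the first lamp placed was found about 8 mm sideways and 11 mm up the slope after I had seated it. I re-centred and re-seated it with the power off.
- **Other things on the bench:** the last pictures show none of them moved; I judged this by eye and did not measure it.
- **Did not go to plan:** both button presses peaked at about 20 to 22 N at the stop, above the advised 10 to 15 N. The two fixed cameras also disagreed by 2 to 3 mm in y (up to about 4 mm on the button), so I averaged them.

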